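# Stow a reagent bottle in the transport case and fold its lid stay

## Task

Put the green-capped dropper bottle away in the grey transport case: raise the lid until its folding side stay snaps past straight and holds the lid by itself, let go of it, and stand the bottle gently in the empty middle pocket of the insert. Then break the stay at its red knob and ease the lid down under control until it is fully shut, and let go. Do not pull so hard on lid or stay that the case slides or tips, never let the lid drop, and leave the other things where they are.

Things in the scene. Friction and masses are not known exactly. Their poses are not given: they have to be found in the camera images.
- case: Grey transport case with bright edges, standing loose on a 3 mm mat, 4 kg in all (25 N slide it): 220 (its x) x 220 (its y) x 100 mm high without the lid, walls 5 mm. Origin: centre of its underside; x points from its front to its hinge side, y along the hinge, z up. The folding stay is outside on its -y end, the end that looks towards the robot; its front looks left.
- hinge (a point): Middle of the lid's hinge line, which runs along the case's y axis: in the case's frame at x = +110, y = 0, z = 100 mm.
- lid (a joint): Opening of the lid in rad, 0 shut. Lid 220 x 220 x 30 mm, 0.65 to 1 kg, centre of mass 110 mm from the hinge; it falls shut if let go well short of the lock. The angle at which the stay comes straight and stops it differs from case to case (the stay's foot is screwed to a slot): 1.08 to 1.28. Pulling on with more than about 12 N at the handle tips the whole case.
- handle (a point): Middle of the round bar of the black bow handle on the lid: bar 12 mm thick, 110 mm long, parallel to the hinge, 38 mm above the top of the lid, 190 mm from the hinge line along the lid and (lid shut) 68 mm above it. It moves with the lid.
- stay (a joint): Elbow of the stay in rad: within 0.11 of 0 with the lid shut, 2.46 with its two arms in line, 2.59 snapped past straight onto its stop (locked: the lid cannot sink). A weak spring carries it over only when the lid is within about 0.3 to 2 degrees of its limit; short of that it is not locked, though friction may seem to hold the lid. About 5 N at the knob break it.
- knob (a point): Middle of the red round knob on the stay's elbow: 16 mm thick, 44 mm long, pointing out of the case's -y end (along y), its middle 54 mm and its inner end 32 mm out from the end wall. It spins freely on its pin and moves on a circle of radius 86 mm about the stay's foot: lid shut near x = -81, z = 84 mm of the case's frame, locked near x = +45, z = 128 mm, each a few mm off with the foot.
- foot_plate (a point): Centre of the slotted steel plate on the case's -y end that carries the foot of the stay: x = 0, z = 55 mm in the case's frame. The foot itself is screwed up to 8 mm above or below this point. To break the stay the knob is pulled across the arms towards the case's front; brought on over the top and down in front to where it is with the lid shut, it lowers the lid.
- pocket (a point): Centre of the mouth of the empty middle pocket, in the top plane of the dark foam insert (35 mm above the case's underside). Pockets are 34 mm square and 24 mm deep, in a row at x = -50, y = -62, 0 and +62 mm of the case's frame; the two outer ones hold bottles 75 mm high.
- bottle: White dropper bottle with a green cap and green band, to be put away: 75 mm high, body 28 mm thick, cap 22 mm thick from 54 mm up to the top. Origin: centre of its underside, z up. Stands on the bench to the left of the case, its place exchanged with the next two at random.
- bottle_blue: Same bottle with a blue cap, a bystander on the bench.
- bottle_red: Same bottle with a red cap, a bystander on the bench.
- stock1: Same bottle, yellow cap, standing in the case's outer pocket at y = -62 mm (nearest the robot).
- stock2: Same bottle with an orange cap, standing in the outer pocket at y = +62 mm of the case.
- tape: Roll of white tape lying on the bench to the right, 60 mm wide, 19 mm high.
- tube_rack: Grey stepped tube rack to the right of the case, 85 x 200 mm, 114 mm high with its tubes.

How it is judged (in metres and radians):
On the way, in this order (a step that is already met when the one before it is completed fails the run):
1. the lid is up with the stay locked past straight, and the gripper has let go of it (value of joint stay above 2.54 rad and value of joint lid above 1.05 rad and contact force between the fingers and case below 0.3 N), for 0.3 s.
2. the green-capped bottle stands in the middle pocket, let go, with the lid still locked up (horizontal distance between bottle and pocket below 0.006 m and z of bottle in the frame of pocket below -0.019 m and angle between bottle's own z axis and vertical below 0.15 rad and contact force between the fingers and bottle below 0.1 N and value of joint stay above 2.54 rad), for 0.2 s.
At the end, for the whole second after the job is handed in: The lid is fully shut (within 0.015 rad) and at rest, the green-capped bottle stands upright at the bottom of the middle pocket (within 6 mm of its centre, its underside at least 19 mm below the top of the insert, tilted less than 0.15 rad) (value of joint lid below 0.015 rad and velocity of joint lid between -0.05 and 0.05 rad/s and horizontal distance between bottle and pocket below 0.006 m and z of bottle in the frame of pocket below -0.019 m and angle between bottle's own z axis and vertical below 0.15 rad and linear speed of bottle below 0.02 m/s); the robot touches nothing.
It fails at once if case dragged or tipped: it slides more than 6 mm or tilts more than 0.01 rad (distance of case from where it was at the start of the episode above 0.006 m or angle between case's own z axis and vertical above 0.01 rad).
It fails at once if lid dropped: it falls faster than 2 rad/s (velocity of joint lid below -2 rad/s).
It fails at once if bottle jammed or dropped into the case with more than 30 N (contact force between bottle and case above 20 N).
It fails at once if a bystander on the bench moved more than 15 mm (distance of any of bottle_blue, bottle_red, tape, tube_rack from where it was at the start of the episode above 0.015 m).
It fails at once if a bottle already in the case moved more than 8 mm or tipped (distance of any of stock1, stock2 from where it was at the start of the episode above 0.008 m or angle between any of stock1, stock2's own z axis and vertical above 0.3 rad).
It also fails if it takes over 72 s, if anything falls off the work surface, if the arm or the gripper's body presses on something with over 40 N, if the wrist force passes 120 N, or if a joint passes its speed limit or range.

## Robot

A 6-joint arm with a two-finger parallel gripper is mounted at the origin on the work surface. World frame = base frame: x ahead of the robot, y to its left, z up, the work surface at z = 0. Lengths are in mm, angles in degrees, forces in N, time in s.
With the tool pointing down it reaches from about 350 to 850 mm from the base axis. Payload 8.1 kg.
Tool frame: the origin (TCP) lies between the finger pads; the fingertips stand 11 mm ahead of it and the grasp point (between the pads) lies 8 mm behind it; z points along the fingers, y is the line along which they close (so a half turn about z gives the same grasp; the last joint's range is limited). The gripper opens to 85 mm and grips with 20 to 120 N. Pads are 22 mm wide; open, the fingers measure 114 mm over their backs; the gripper's body (76 mm by 85 mm) begins 54 mm behind the grasp point. The pads swing forward as they close: fully open they stand 13 mm farther back than shut.
Start: joints at [-79.664, 7.471, 85.268, -0, 87.261, -4.893], TCP at [157.629, -578.928, 206.692] pointing down, gripper open.
Joint ranges: [-169.43, 169.43], [-51.17, 129.36], [1.28, 143.12], [-76.62, 256.62], [0, 156.53], [-152.29, 152.29]. Speed limits (degrees/s): [136.94, 136.94, 159.86, 180, 180, 180].

## Interface

Orientations are given as [roll, pitch, yaw] about the fixed x, y, z axes, in that order (R = Rz(yaw) Ry(pitch) Rx(roll)).
In Python, from bench import r, snapshot, get_calibration gives the robot as it stands.
- The arm moves only by the tool step_arm, never from a script. Its argument "rows" is a list of rows, each a list of 2 entries, a list of its own where there are three numbers: the shift along the tool's x, y, z in mm, then the turn about the tool's z in degrees. In form: [[[tx, ty, tz], yaw], ...]. A call has 1 to 12 rows; each row is the pose to reach, as a shift and turn from the pose commanded when the call began, along the tool's axes at that moment; what a row does not reach only later rows make up. A row lasts 1/10 s, in which the tool goes at most 50 mm and 8.59 degrees, less where a joint would pass 70% of its speed; a pose out of reach is approached as far as the arm can. A call with a gripper value outside its range is refused whole. "fingers" is the opening, from 0 (shut) to 1 (fully open), set as the call begins (left out, the last holds). The fingers move at their own pace and stop on an object; "squeeze" is the grip in N (left out, the last holds). Time passes only in rows, so rows that repeat a pose let the fingers close. It gives the time, the measured TCP pose, the force, the opening and the grip force at its end, in the units of the state.
- r.sense(): the state, without advancing time (a new reading comes with each control period).
- snapshot(name): name is "side" or "top"; returns the picture (480x640x3 uint8, blue, green, red); there is no depth.
- get_calibration(name): a dict with "fovy" (degrees; the focal length in pixels is half the picture's height over the tangent of half this angle, whatever the lens; pixels are square), "cx", "cy" (the principal point, pixels), "dist" ([k1, k2, p1, p2, k3] as OpenCV has them; the pictures are not rectified), "eye" and "orientation" of the camera in the world. Camera axes: x right, y up, looking along -z (the intrinsics and any distortion apply to the point x, -y, -z); pixel columns grow to the right and rows downward; lengths in mm; the calibration is good to about 2 mm. A picture is of the moment at which its call begins. get_calibration takes no time and is no camera call.
- r.hand_in(): hands the job in; it is judged then, once.
The state is a dict: "time": time; "joint_pos": joint angles; "qd": joint speeds; "joint_efforts": joint torques, N m; "tool_pos": TCP position; "tcp_rot": TCP orientation; "ft_force": force on the tool from outside, world axes, zero at the start; "wrist_torque": the same for the moment, N m; "finger_gap": finger opening in mm; "grip_force": force on a finger pad.
Only numpy, scipy, OpenCV 4.12 (cv2) and the standard library are available. Lean on these libraries where they do the work, as an engineer would, in place of code of your own. Each camera call takes 0.05 s, during which the arm holds its last target. There are 200 camera calls.

## Working session

There is one attempt and no reset: what is moved stays moved. The work goes in short steps, Python scripts to look and compute and a tool call to move; the robot and the scene stay as the last step left them, time stands still between calls to the robot, and variables do not carry over. Pictures are saved under pics/ and viewed, at most 10 in all, crops included, and the job is handed in when it is done.

Besides the shell and the picture viewer there is one more tool, called after "Emit:" as a command line: name --argument value ..., lists and objects as JSON in quotes. step_arm: Moves the arm, as the interface text tells. Its arguments: {"type":"object","properties":{"rows":{"type":"array"},"fingers":{"type":"number"},"squeeze":{"type":"number"}},"required":["rows"]}

```bash
ls; mkdir -p pics
python3 - <<'E'
from bench import r,snapshot,get_calibration
import cv2
for n in("side","top"):
    print(n,get_calibration(n)); cv2.imwrite(f"pics/{n}0.png",snapshot(n))
s=r.sense();print(s["time"],s["tool_pos"],s["tcp_rot"],s["finger_gap"],s["ft_force"])
E
```

```text
pics
side {'fovy': 50.49528382429917, 'cx': 317.0606504347674, 'cy': 243.57407455623627, 'dist': array([-0.10920729,  0.        ,  0.        ,  0.        ,  0.        ]), 'eye': array([-105.05961076,  721.92881821,  838.63690893]), 'orientation': array([  55.58574263,   -0.73011983, -137.50451684])}
top {'fovy': 49.36567604405119, 'cx': 313.050171862637, 'cy': 242.20869444677467, 'dist': array([-0.03611324,  0.        ,  0.        ,  0.        ,  0.        ]), 'eye': array([ 439.48018168,  -17.39595445, 1491.15842148]), 'orientation': array([  5.39846169,  -0.95189453, -89.0261245 ])}
0.1 [ 157.53129694 -578.38729946  205.75278655] [-1.79904184e+02 -8.38830585e-03  1.52280630e+01] 85.5580473385004 [0.22362288 0.05878625 0.27973018]
```

View pics/side0.png

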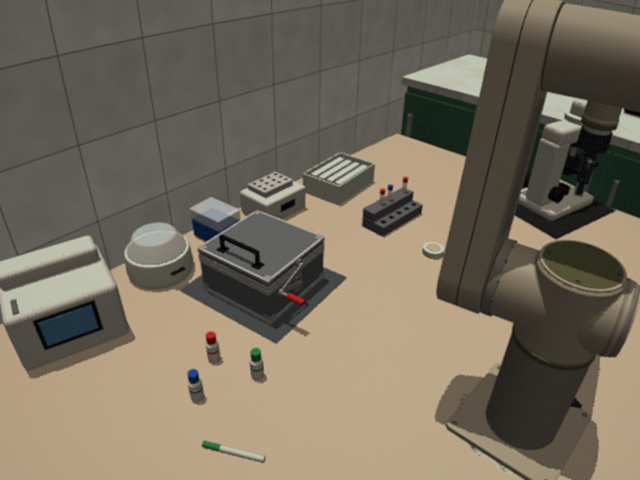

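View pics/top0.png

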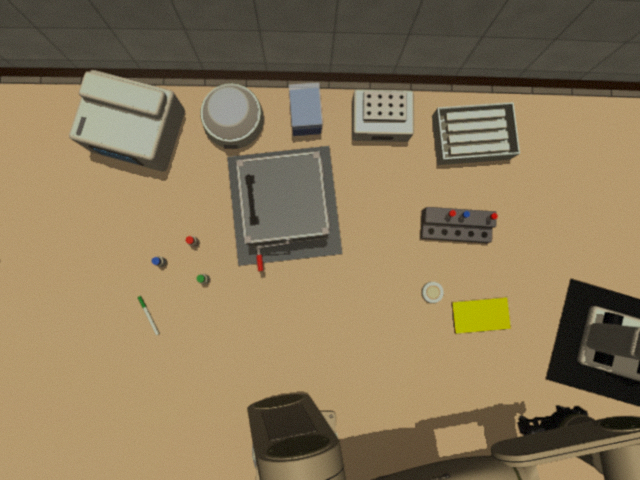

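The side view shows the case with its handle near (240,250) and red knob at (293,298). The green bottle is at (257,363), with red at (212,347) and blue at (194,385). In the top view the handle runs from (251,180) to (254,222), the knob is at (260,260) and the green cap is at (203,279).

```bash
cat > h.py <<'E'
import numpy as np,cv2
from scipy.spatial.transform import Rotation as R
from bench import r,snapshot,get_calibration
C={n:get_calibration(n) for n in("side","top")}
def K(c):
    f=240/np.tan(np.radians(c["fovy"])/2); return np.array([[f,0,c["cx"]],[0,f,c["cy"]],[0,0,1]])
def ray(n,p):
    c=C[n];u=cv2.undistortPoints(np.array([[p]],float),K(c),c["dist"])[0,0]
    d=R.from_euler("xyz",c["orientation"],degrees=True).apply([u[0],-u[1],-1]);return c["eye"],d/np.linalg.norm(d)
def onz(n,p,z): e,d=ray(n,p);return e+d*(z-e[2])/d[2]
def proj(n,P):
    c=C[n];q=R.from_euler("xyz",c["orientation"],degrees=True).inv().apply(np.atleast_2d(P)-c["eye"])*[1,-1,-1]
    return cv2.projectPoints(q,np.zeros(3),np.zeros(3),K(c),c["dist"])[0][:,0]
def tri(ps,pt):
    (a,d),(b,e)=ray("side",ps),ray("top",pt);A=np.c_[d,-e];s=np.linalg.lstsq(A,b-a,rcond=None)[0]
    P,Q=a+s[0]*d,b+s[1]*e;return (P+Q)/2,np.linalg.norm(P-Q)
def blobs(im,col,box=None,amin=8):
    h=cv2.cvtColor(im,cv2.COLOR_BGR2HSV);H,S,V=cv2.split(h)
    hm={"red":(H<8)|(H>172),"green":(H>45)&(H<85),"blue":(H>100)&(H<130)}[col]
    m=(hm&(S>150)&(V>60)).astype(np.uint8)
    if box: k=np.zeros_like(m);k[box[1]:box[3],box[0]:box[2]]=1;m*=k
    n,_,st,ce=cv2.connectedComponentsWithStats(m)
    return [(ce[i].round(1),st[i]) for i in range(1,n) if st[i][4]>=amin]
E
python3 - <<'E'
from h import *
s,t=cv2.imread("pics/side0.png"),cv2.imread("pics/top0.png")
for col in("red","green","blue"):
    for n,im,box in(("side",s,(150,270,340,420)),("top",t,(140,220,275,300))):
        print(col,n,[(list(c),list(map(int,st))) for c,st in blobs(im,col,box)])
a=cv2.resize(t[135:285,215:345],None,fx=3.9,fy=3.9,interpolation=cv2.INTER_CUBIC)
cv2.imwrite("pics/tc.png",a)
b=cv2.resize(s[200:340,180:350],None,fx=4,fy=4,interpolation=cv2.INTER_CUBIC);cv2.imwrite("pics/sc.png",b)
E
```

```text
red side [([np.float64(295.2), np.float64(298.6)], [286, 292, 19, 14, 128]), ([np.float64(210.4), np.float64(337.2)], [206, 332, 9, 12, 90])]
red top [([np.float64(189.4), np.float64(239.7)], [186, 236, 8, 8, 49]), ([np.float64(259.5), np.float64(262.5)], [257, 255, 6, 16, 84])]
green side [([np.float64(255.3), np.float64(352.4)], [252, 349, 8, 7, 45])]
green top [([np.float64(200.1), np.float64(278.0)], [198, 276, 6, 5, 21])]
blue side [([np.float64(192.5), np.float64(373.7)], [188, 370, 10, 8, 59])]
blue top [([np.float64(155.5), np.float64(260.5)], [153, 258, 6, 6, 28])]
```

View pics/tc.png

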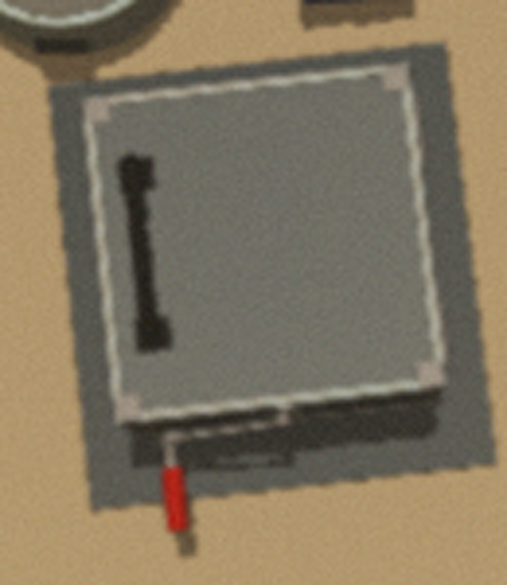

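View pics/sc.png

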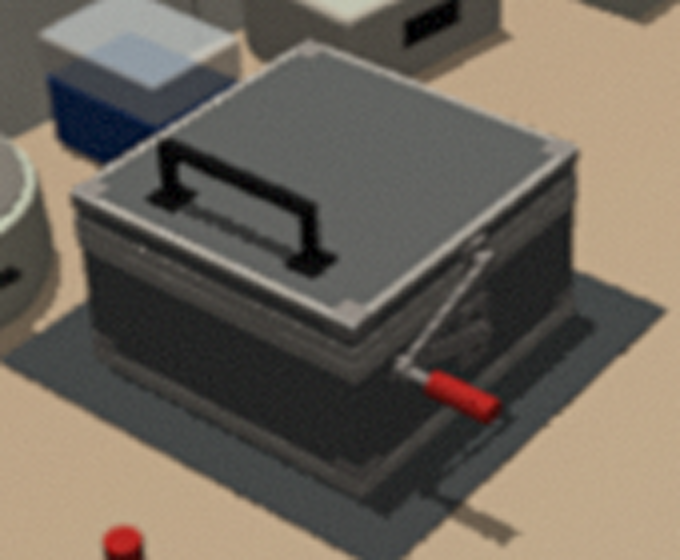

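The crops show the lid's outer corners in the top view at about (88,102), (407,68), (440,383) and (120,420). In the side view they are at (75,190), (312,42), (577,150) and (352,325). The handle and knob are clear in both.

```bash
cat >> h.py <<'E'
def c2t(p,o,s): return (np.array(p)+.5)/s-.5+np.array(o)
def fit(P,Q): # Q case-frame xy -> P world xy
    a,b=Q.mean(0),P.mean(0);H=(Q-a).T@(P-b);th=np.arctan2(H[0,1]-H[1,0],H[0,0]+H[1,1])
    Rm=np.array([[np.cos(th),-np.sin(th)],[np.sin(th),np.cos(th)]]);return b-Rm@a,np.degrees(th),Rm
E
python3 - <<'E'
from h import *
T=[c2t(p,(215,135),3.9) for p in[(87,101),(408,66),(442,383),(119,421)]]
S=[c2t(p,(180,200),4) for p in[(74,190),(312,41),(578,150),(352,327)]]
Q=np.array([[-110,110],[110,110],[110,-110],[-110,-110.]])
tr=[tri(s,t) for s,t in zip(S,T)]
for p,e in tr: print(p.round(1),round(e,1))
for nm,P in(("top",[onz("top",t,133)[:2] for t in T]),("side",[onz("side",s,133)[:2] for s in S]),("tri",[p[:2] for p,_ in tr])):
    P=np.array(P);o,th,Rm=fit(P,Q);print(nm,o.round(1),round(th,2),(P-(Q@Rm.T+o)).round(1).tolist())
k,e=tri((295.2,298.6),(259.5,262.5));print("knob",k,e)
b,e=tri((255.3,352.4),(200.1,278));print("green",b,e)
print(onz("side",(255.3,352.4),75),onz("top",(200.1,278),75))
# handle via top ends
h=[c2t(p,(215,135),3.9) for p in[(137,190),(150,318)]]
print([onz("top",q,171).round(1) for q in h])
hs=[c2t(p,(180,200),4) for p in[(168,148),(311,208)]]
print([onz("side",q,171).round(1) for q in hs])
E
```

```text
[781.7 167.6 134.1] 0.5
[810.  -50.6 133.8] 1.3
[592.7 -77.3 132. ] 2.6
[564.3 139.7 131.8] 0.6
top [687.5  45.1] -82.59 [[-0.6, -0.8], [-0.1, -0.3], [1.0, 1.8], [-0.3, -0.6]]
side [687.   44.8] -83.15 [[0.3, -0.2], [1.1, -0.5], [-0.3, 0.7], [-1.2, -0.0]]
tri [687.2  44.9] -82.71 [[-0.6, -0.3], [-0.3, -0.3], [0.7, 0.9], [0.2, -0.3]]
knob [514.88980334 104.25962074  88.94403996] 0.3294403098051203
green [470.89163449 265.61062229  70.87568785] 0.3038439689567555
[467.6706439  267.97434914  75.        ] [470.91132285 264.89454227  75.        ]
[array([713.2, 127.7, 171. ]), array([628.4, 116.7, 171. ])]
[array([730.5, 131.9, 171. ]), array([623.3, 114.6, 171. ])]
```

Emit:
step_arm --rows '[[[340, -270, -93], 4], [[340, -270, -93], 4], [[340, -270, -93], 4], [[340, -270, -93], 4], [[340, -270, -93], 4], [[685.5, -542, -93], 8], [[685.5, -542, -93], 8], [[685.5, -542, -93], 8], [[685.5, -542, -93], 8], [[685.5, -542, -93], 8], [[685.5, -542, -93], 8], [[685.5, -542, -93], 8]]' --fingers 0.6

```text
time: 1.3
tool_pos: [510.8, -99.1, 281.5]
tcp_rot: [180.0, 0.0, 7.2]
ft_force: [1.0, -1.7, -0.4]
finger_gap: 51.3
grip_force: 0.0
```

Emit:
step_arm --rows '[[[193, -201, 0], 0], [[193, -201, 0], 0], [[193, -201, 0], 0], [[193, -201, 0], 0], [[193, -201, 0], 0], [[193, -201, 0], 0], [[193, -201, 0], 0], [[193, -201, 70], 0], [[193, -201, 70], 0], [[193, -201, 70], 0], [[193, -201, 70], 0]]'

```text
time: 2.4
tool_pos: [675.9, 122.0, 211.9]
tcp_rot: [180.0, 0.0, 7.2]
ft_force: [0.9, -0.7, 0.6]
finger_gap: 51.4
grip_force: 0.0
```

```bash
cat >> h.py <<'E'
O=np.array([687.2,44.9,3.]);TH=-82.75
Rc=R.from_euler("z",TH,degrees=True).as_matrix()
def st():
    s=r.sense();p=s["tool_pos"];c=Rc.T@(np.array(p)-O)
    print("t",round(s["time"],2),"world",np.round(p,1),"case",c.round(1),"yaw",round(s["tcp_rot"][2],2),"F",(Rc.T@np.array(s["ft_force"])).round(1),"gap",round(s["finger_gap"],1),round(s["grip_force"],1)); return c
E
python3 - <<'E'
from h import *
st()
t=snapshot("top");cv2.imwrite("pics/t1.png",t)
E
```

```text
t 2.4 world [675.9 122.  211.9] case [-77.9  -1.4 208.9] yaw 7.2 F [0.8 0.8 0.6] gap 51.4 0.0
```

Emit:
step_arm --rows '[[[1, -2, 20], 0], [[1, -2, 35], 0], [[1, -2, 49], 0], [[1, -2, 49], 0], [[1, -2, 49], 0]]'

```text
time: 2.95
tool_pos: [676.8, 124.5, 162.5]
tcp_rot: [180.0, 0.0, 7.2]
ft_force: [-0.1, -0.2, -0.1]
finger_gap: 51.2
grip_force: 0.0
```

Emit:
step_arm --rows '[[[0, 0, 0], 0], [[0, 0, 0], 0], [[0, 0, 0], 0], [[0, 0, 0], 0], [[0, 0, 0], 0], [[0, 0, 0], 0], [[0, 0, 0], 0], [[0, 0, 0], 0], [[0, 0, 0], 0], [[0, 0, 0], 0]]' --fingers 0 --squeeze 25

```text
time: 3.95
tool_pos: [677.0, 124.7, 162.6]
tcp_rot: [-180.0, 0.0, 7.2]
ft_force: [0.8, 0.8, 0.3]
finger_gap: 0.1
grip_force: 0.0
```

Run:
```python
from h import *
st()
th0=np.arctan2(68,190);L=np.hypot(68,190)
for d in range(0,76,4):
    a=th0+np.radians(d);print(d,round(np.radians(d),2),(-(L*np.cos(a)-190)).round(1),(-(L*np.sin(a)-68)).round(1))
```

```text
t 3.95 world [677.  124.7 162.6] case [-80.4  -0.  159.6] yaw 7.23 F [-0.7  0.9  0.3] gap 0.1 0.0
0 0.0 -0.0 -0.0
4 0.07 5.2 -13.1
8 0.14 11.3 -25.8
12 0.21 18.3 -38.0
16 0.28 26.1 -49.7
20 0.35 34.7 -60.9
24 0.42 44.1 -71.4
28 0.49 54.2 -81.2
32 0.56 64.9 -90.4
36 0.63 76.3 -98.7
40 0.7 88.2 -106.2
44 0.77 100.6 -112.9
48 0.84 113.4 -118.7
52 0.91 126.6 -123.6
56 0.98 140.1 -127.5
60 1.05 153.9 -130.5
64 1.12 167.8 -132.6
68 1.19 181.9 -133.6
72 1.26 196.0 -133.7
```

Run:
```python
from h import *
s=snapshot("side");t=snapshot("top")
a=cv2.resize(s[130:330,170:370],None,fx=2.9,fy=2.9,interpolation=cv2.INTER_CUBIC)
b=cv2.resize(t[135:285,195:325],None,fx=1.6,fy=1.6)
b=cv2.copyMakeBorder(b,0,580-b.shape[0],0,0,0);cv2.imwrite("pics/c1.png",np.hstack([a,b]))
```

```text
(no output)
```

View pics/c1.png

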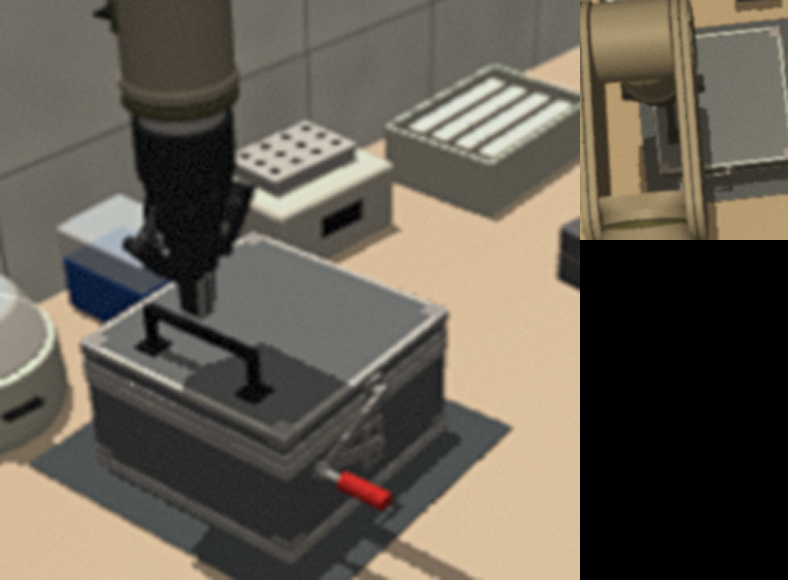

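Run:
```python
from h import *
def cw(p): return Rc@np.array(p,float)+O
f=lambda P:(((proj("side",P)+.5-[170,130])*2.9).round(0)).tolist()
print("tip/tcp",f([[677,124.7,151.6],[677,124.7,162.6],[677,124.7,180]]))
print("bar ends",f([cw((-80,-55,168)),cw((-80,55,168)),cw((-80,0,168))]))
print("lid corners",f([cw((-110,-110,130)),cw((-110,110,130)),cw((110,-110,130))]))
```

```text
tip/tcp [[202.0, 352.0], [201.0, 341.0], [200.0, 323.0]]
bar ends [[253.0, 356.0], [151.0, 310.0], [201.0, 332.0]]
lid corners [[285.0, 440.0], [83.0, 342.0], [448.0, 311.0]]
```

Run:
```python
from h import *
s=snapshot("side");cv2.imwrite("pics/s2.png",s)
a=cv2.resize(s[200:270,205:280],None,fx=8,fy=8,interpolation=cv2.INTER_CUBIC)
a=cv2.convertScaleAbs(a,alpha=1.8,beta=10)
cv2.imwrite("pics/c2.png",a)
```

```text
(no output)
```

View pics/c2.png

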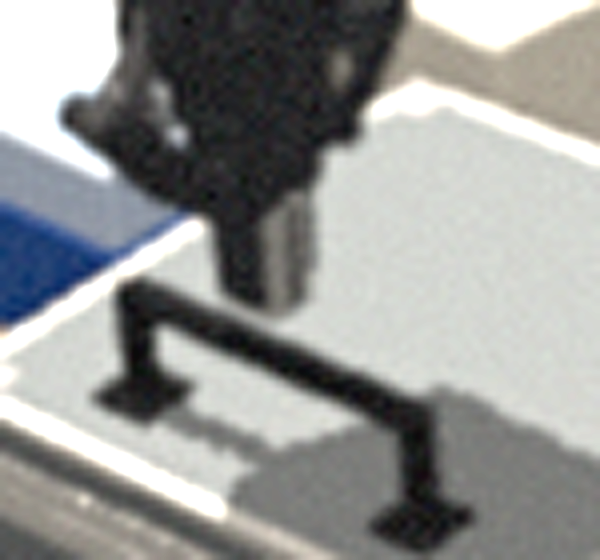

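Run:
```python
from h import *
for z in(135,152,170,180,190,200): print(z,(Rc.T@(onz("side",(238.1,238.7),z)-O)).round(1))
s=r.sense();print(s["joint_pos"],s["tool_pos"])
```

```text
135 [-26.   55.1 132. ]
152 [-44.   36.8 149. ]
170 [-63.1  17.5 167. ]
180 [-73.7   6.7 177. ]
190 [-84.3  -4.  187. ]
200 [-94.9 -14.7 197. ]
[6.16381943e+00 2.23177947e+01 7.24710866e+01 8.46568153e-04
 8.52158564e+01 8.89372488e+01] [676.99013431 124.61562616 162.56613159]
```

The shut fingertips appear at side pixel (238,239), just above the bar. That ray crosses the bar's x,y at z≈186, so the tips really sit about 34 mm higher than reported. I'll open the fingers, go down 17 mm and look again.

Emit:
step_arm --rows '[[[0, 0, 0], 0], [[0, 0, 0], 0], [[0, 0, 0], 0], [[0, 0, 6], 0], [[0, 0, 12], 0], [[0, 0, 17], 0], [[0, 0, 17], 0], [[0, 0, 17], 0]]' --fingers 0.6

```text
time: 4.9
tool_pos: [676.7, 124.6, 145.1]
tcp_rot: [-180.0, 0.0, 7.2]
ft_force: [-0.0, -0.1, -1.0]
finger_gap: 51.0
grip_force: 0.0
```

Run:
```python
from h import *
st()
s=snapshot("side")
a=cv2.resize(s[190:270,195:285],None,fx=7,fy=7,interpolation=cv2.INTER_CUBIC)
a=cv2.convertScaleAbs(a,alpha=1.8,beta=10)
cv2.imwrite("pics/c3.png",a)
```

```text
t 4.9 world [676.7 124.6 145.1] case [-80.4  -0.3 142.1] yaw 7.23 F [ 0.1 -0.  -1. ] gap 51.0 0.0
```

View pics/c3.png

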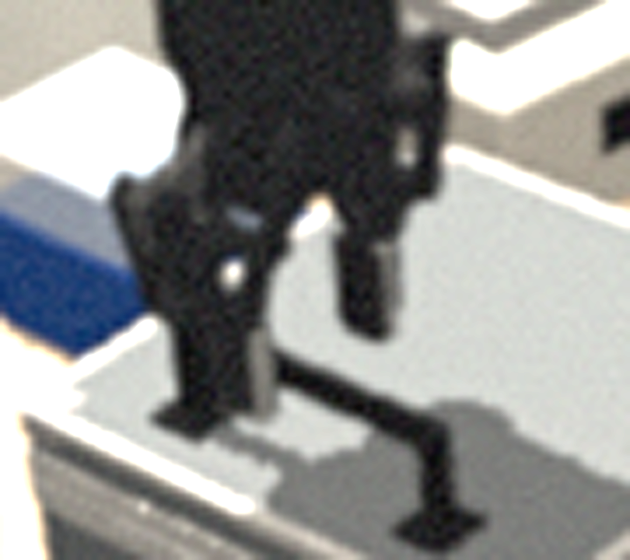

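Run:
```python
from h import *
for p in((250,415),(370,335)):
  for z in(145,155,165,175): print(p,z,(Rc.T@(onz("side",c2t(p,(195,190),7),z)-O)).round(1))
```

```text
(250, 415) 145 [-79.7  29.9 142. ]
(250, 415) 155 [-89.7  19.4 152. ]
(250, 415) 165 [-99.7   8.8 162. ]
(250, 415) 175 [-109.6   -1.7  172. ]
(370, 335) 145 [-18.9  29.7 142. ]
(370, 335) 155 [-29.8  19.1 152. ]
(370, 335) 165 [-40.6   8.6 162. ]
(370, 335) 175 [-51.5  -1.9 172. ]
```

The near fingertip at (262,415) and the far one at (370,335) both put the tips at z≈174 with TCP z 145. So the offset is about 35 mm in z only. I'll go down 16 mm more and grip.

Emit:
step_arm --rows '[[[0, 0, 6], 0], [[0, 0, 12], 0], [[0, 0, 17], 0], [[0, 0, 17], 0]]'

```text
time: 5.35
tool_pos: [676.1, 124.5, 126.9]
tcp_rot: [-180.0, 0.1, 7.2]
ft_force: [-0.8, -0.4, 0.2]
finger_gap: 51.2
grip_force: 0.0
```

Emit:
step_arm --rows '[[[0, 0, 0], 0], [[0, 0, 0], 0], [[0, 0, 0], 0], [[0, 0, 0], 0], [[0, 0, 0], 0], [[0, 0, 0], 0], [[0, 0, 0], 0]]' --fingers 0 --squeeze 25

```text
time: 6.05
tool_pos: [677.1, 125.7, 129.1]
tcp_rot: [-179.9, -0.0, 7.3]
ft_force: [-0.1, 5.8, 0.8]
finger_gap: 10.6
grip_force: 26.6
```

Run:
```python
from h import *
st()
```

```text
t 6.05 world [677.1 125.7 129.1] case [-81.4   0.2 126.1] yaw 7.27 F [-5.8  0.7  0.8] gap 10.6 26.6
```

Emit:
step_arm --rows '[[[0, -1, 0], 0], [[0, 1.5, -6.6], 0], [[0, 4.2, -13.1], 0], [[0, 7.1, -19.5], 0], [[0, 10.3, -25.8], 0], [[0, 13.7, -32], 0], [[0, 17.3, -38], 0], [[0, 21.1, -43.9], 0], [[0, 25.1, -49.7], 0], [[0, 29.3, -55.4], 0], [[0, 33.7, -60.9], 0], [[0, 33.7, -60.9], 0]]'

```text
time: 7.25
tool_pos: [681.6, 92.2, 190.8]
tcp_rot: [-179.9, -0.1, 7.3]
ft_force: [0.3, 7.4, 0.5]
finger_gap: 10.6
grip_force: 25.7
```

Run:
```python
from h import *
st()
```

```text
t 7.25 world [681.6  92.2 190.8] case [-47.6   0.4 187.8] yaw 7.26 F [-7.3  1.2  0.5] gap 10.6 25.7
```

Emit:
step_arm --rows '[[[0, 4, -6], 0], [[0, 8.7, -11.2], 0], [[0, 18.8, -21], 0], [[0, 29.6, -30.3], 0], [[0, 41, -38.6], 0], [[0, 53, -46.2], 0], [[0, 65.5, -52.9], 0], [[0, 78.3, -58.7], 0], [[0, 85, -61.2], 0], [[0, 91.6, -63.7], 0], [[0, 98.3, -65.7], 0], [[0, 98.3, -65.7], 0]]'

```text
time: 8.45
tool_pos: [694.8, -6.8, 257.3]
tcp_rot: [180.0, -0.2, 7.2]
ft_force: [2.2, 3.5, 6.8]
finger_gap: 10.8
grip_force: 26.2
```

```bash
cat >> h.py <<'E'
def hook():
    c=st();p=np.array([c[0]-110,c[2]+42.5-100]) # bar rel hinge (x,z)
    a=np.arctan2(p[1],-p[0]);th=a-np.arctan2(68,190)
    F=Rc.T@np.array(r.sense()["ft_force"]);print("lid deg",np.degrees(th).round(2),"R",np.hypot(*p).round(1),"tang",(F[0]*np.sin(a)+F[2]*np.cos(a)).round(1),"rad",(-F[0]*np.cos(a)+F[2]*np.sin(a)).round(1))
E
python3 -c "from h import *;hook()"
```

```text
t 8.45 world [694.8  -6.8 257.3] case [ 52.3   1.  254.3] yaw 7.2 F [-3.2  2.6  6.8] gap 10.8 26.2
lid deg 53.96 R 205.1 tang -1.2 rad 7.4
```

Emit:
step_arm --rows '[[[0, 0, -1.2], 0], [[0, 3.2, -2.2], 0], [[0, 6.5, -3.1], 0], [[0, 10, -4], 0], [[0, 13.4, -4.8], 0], [[0, 17, -5.5], 0], [[0, 20.3, -6.2], 0], [[0, 20.3, -6.2], 0], [[0, 20.3, -6.2], 0]]'

```text
time: 9.35
tool_pos: [697.1, -26.6, 262.4]
tcp_rot: [180.0, -0.2, 7.2]
ft_force: [5.4, 1.3, 2.9]
finger_gap: 10.8
grip_force: 25.7
```

```bash
python3 -c "from h import *;hook()"
```

```text
t 9.35 world [697.1 -26.6 262.4] case [ 72.1   0.9 259.4] yaw 7.22 F [-0.6  5.5  2.9] gap 10.8 25.7
lid deg 59.68 R 205.4 tang -0.0 rad 3.0
```

Emit:
step_arm --rows '[[[1, 1.7, -0.3], 0], [[1, 3.5, -0.6], 0], [[1, 5.2, -0.9], 0], [[1, 7, -1.2], 0], [[1, 7, -1.2], 0], [[1, 7, -1.2], 0]]'

```text
time: 9.95
tool_pos: [698.0, -33.4, 263.2]
tcp_rot: [180.0, -0.0, 7.2]
ft_force: [-0.4, 1.7, 5.7]
finger_gap: 10.5
grip_force: 26.0
```

Run:
```python
from h import *
hook()
s=snapshot("side");cv2.imwrite("pics/s4.png",s);t=snapshot("top")
print([(c,st) for c,st in blobs(s,"red",(200,200,400,330))]);print([(c,st) for c,st in blobs(t,"red",(220,200,400,300))])
```

```text
t 9.95 world [698.  -33.4 263.2] case [ 79.1   0.9 260.2] yaw 7.22 F [-1.8 -0.2  5.7] gap 10.5 26.0
lid deg 61.64 R 205.1 tang -0.9 rad 5.9
[(array([318.1, 258.9]), array([310, 253,  17,  12, 114], dtype=int32))]
[]
```

```bash
cat >> h.py <<'E'
def knob(y=-164):
    b=blobs(snapshot("side"),"red",(200,200,420,330));p=max(b,key=lambda q:q[1][4])[0]
    e,d=ray("side",p);e=Rc.T@(e-O);d=Rc.T@d;k=e+d*(y-e[1])/d[1];print("knob case",k.round(1),"ang",np.degrees(np.arctan2(k[2]-55,k[0])).round(1),"r",np.hypot(k[0],k[2]-55).round(1));return k
E
python3 - <<'E'
from h import *
knob()
p=(295.2,298.6);e,d=ray("side",p);e=Rc.T@(e-O);d=Rc.T@d;k=e+d*(-164-e[1])/d[1];print("shut",k)
E
```

```text
knob case [   6.2 -164.   145.7] ang 86.1 r 91.0
shut [ -81.08303705 -164.           86.51618135]
```

Emit:
step_arm --rows '[[[0, 1.7, -0.5], 0], [[0, 3.4, -1], 0], [[0, 5, -1.3], 0], [[0, 6.8, -1.5], 0], [[0, 6.8, -1.5], 0], [[0, 6.8, -1.5], 0]]'

```text
time: 10.7
tool_pos: [698.9, -40.4, 264.0]
tcp_rot: [180.0, 0.0, 7.2]
ft_force: [0.8, 1.2, 2.5]
finger_gap: 11.1
grip_force: 25.9
```

```bash
python3 -c "from h import *;hook();knob()"
```

```text
t 10.7 world [698.9 -40.4 264. ] case [ 86.1   0.8 261. ] yaw 7.21 F [-1.1  0.9  2.5] gap 11.1 25.9
lid deg 63.61 R 204.9 tang -0.8 rad 2.7
knob case [  12.6 -164.   144.8] ang 82.0 r 90.7
```

Emit:
step_arm --rows '[[[0, 1.7, -0.2], 0], [[0, 3.5, -0.5], 0], [[0, 5.2, -0.7], 0], [[0, 7, -0.9], 0], [[0, 8.5, -1], 0], [[0, 8.5, -1], 0], [[0, 8.5, -1], 0]]'

```text
time: 11.45
tool_pos: [700.0, -48.8, 265.0]
tcp_rot: [180.0, 0.0, 7.2]
ft_force: [1.2, 0.7, 1.5]
finger_gap: 10.9
grip_force: 25.6
```

```bash
python3 -c "from h import *;hook();knob()"
```

```text
t 11.45 world [700.  -48.8 265. ] case [ 94.6   0.9 262. ] yaw 7.21 F [-0.5  1.3  1.5] gap 10.9 25.6
lid deg 65.99 R 205.1 tang -0.4 rad 1.6
knob case [  20.4 -164.   143.4] ang 77.0 r 90.8
```

Emit:
step_arm --rows '[[[0, 1.7, -0.1], 0], [[0, 3.5, -0.2], 0], [[0, 5.2, -0.2], 0], [[0, 6, -0.2], 0], [[0, 6, -0.2], 0]]'

```text
time: 12.0
tool_pos: [700.8, -54.8, 265.3]
tcp_rot: [180.0, -0.0, 7.2]
ft_force: [1.6, 0.6, 1.6]
finger_gap: 10.9
grip_force: 25.7
```

```bash
python3 -c "from h import *;hook();knob()"
```

```text
t 12.0 world [700.8 -54.8 265.3] case [100.6   0.9 262.3] yaw 7.21 F [-0.4  1.6  1.6] gap 10.9 25.7
lid deg 67.67 R 205.1 tang -0.3 rad 1.7
knob case [  28.6 -164.   140.6] ang 71.5 r 90.3
```

Emit:
step_arm --rows '[[[0, 1, 0], 0], [[0, 2, 0], 0], [[0, 3, 0], 0], [[0, 3, 0], 0]]'

```text
time: 12.45
tool_pos: [701.1, -56.8, 265.5]
tcp_rot: [-180.0, -0.0, 7.3]
ft_force: [0.3, 2.9, 2.9]
finger_gap: 11.2
grip_force: 25.7
```

```bash
python3 -c "from h import *;hook();knob()"
```

```text
t 12.45 world [701.1 -56.8 265.5] case [102.6   0.9 262.5] yaw 7.26 F [-2.9  0.7  2.9] gap 11.2 25.7
lid deg 68.25 R 205.1 tang -2.8 rad 3.0
knob case [  40.  -164.   135.2] ang 63.5 r 89.6
```

Emit:
step_arm --rows '[[[0, 0.6, 0], 0], [[0, 0.6, 0], 0], [[0, 0.6, 0], 0]]'

```text
time: 12.8
tool_pos: [701.1, -57.1, 265.5]
tcp_rot: [-179.9, 0.0, 7.3]
ft_force: [-0.3, 4.9, 4.1]
finger_gap: 10.9
grip_force: 25.8
```

```bash
python3 -c "from h import *;hook();knob()"
```

```text
t 12.8 world [701.1 -57.1 265.5] case [102.9   0.9 262.5] yaw 7.28 F [-4.9  0.3  4.1] gap 10.9 25.8
lid deg 68.33 R 205.1 tang -4.7 rad 4.3
knob case [  40.  -164.   135.2] ang 63.5 r 89.6
```

Emit:
step_arm --rows '[[[0, -1, 0], 0], [[0, -2, 0], 0], [[0, -3, 0], 0], [[0, -3, 0], 0], [[0, -3, 0], 0]]'

```text
time: 13.35
tool_pos: [700.9, -55.8, 265.4]
tcp_rot: [179.9, -0.0, 7.2]
ft_force: [2.8, -2.6, 3.1]
finger_gap: 10.4
grip_force: 25.8
```

```bash
python3 -c "from h import *;hook();knob()"
```

```text
t 13.35 world [700.9 -55.8 265.4] case [101.7   0.9 262.4] yaw 7.19 F [2.9 2.4 3.1] gap 10.4 25.8
lid deg 67.98 R 205.1 tang 3.0 rad 3.0
knob case [  40.9 -164.   134.4] ang 62.8 r 89.3
```

Emit:
step_arm --rows '[[[0, 0.8, 0], 0], [[0, 0.8, -0.6], 0]]'

```text
time: 13.6
tool_pos: [700.9, -55.9, 265.5]
tcp_rot: [-180.0, 0.0, 7.2]
ft_force: [2.9, -1.6, -0.6]
finger_gap: 11.0
grip_force: 25.4
```

Emit:
step_arm --rows '[[[0, 0, 0], 0], [[0, 0, 0], 0], [[0, 0, 0], 0], [[0, 0, 0], 0]]' --fingers 0.32

```text
time: 14.0
tool_pos: [700.7, -55.6, 265.6]
tcp_rot: [-180.0, 0.0, 7.2]
ft_force: [0.1, 0.9, -0.8]
finger_gap: 27.2
grip_force: 0.0
```

Emit:
step_arm --rows '[[[0, 0, -10], 0], [[0, 0, -25], 0], [[0, 0, -45], 0], [[0, 0, -70], 0], [[0, 0, -70], 0]]'

```text
time: 14.5
tool_pos: [702.5, -56.0, 343.0]
tcp_rot: [179.9, -0.5, 7.2]
ft_force: [-0.2, -0.0, 1.5]
finger_gap: 27.2
grip_force: 0.0
```

Run:
```python
from h import *
st();knob();t=snapshot("top");s=snapshot("side");cv2.imwrite("pics/s5.png",s);cv2.imwrite("pics/t5.png",t)
print([list(b[0]) for b in blobs(s,"green",(150,270,340,420))],[list(b[0]) for b in blobs(t,"green",(140,220,275,300))])
cv2.imwrite("pics/c5.png",np.hstack([cv2.resize(s[130:400,150:400],None,fx=1.9,fy=1.9),cv2.resize(t[110:300,140:350],None,fx=1.5,fy=513/190)])[:, :800])
```

```text
t 14.5 world [702.5 -56.  343. ] case [102.    2.4 340. ] yaw 7.23 F [ 0.  -0.2  1.5] gap 27.2 0.0
knob case [  40.9 -164.   134.4] ang 62.8 r 89.3
[[np.float64(255.3), np.float64(352.6)]] [[np.float64(201.0), np.float64(279.1)]]
```

View pics/c5.png

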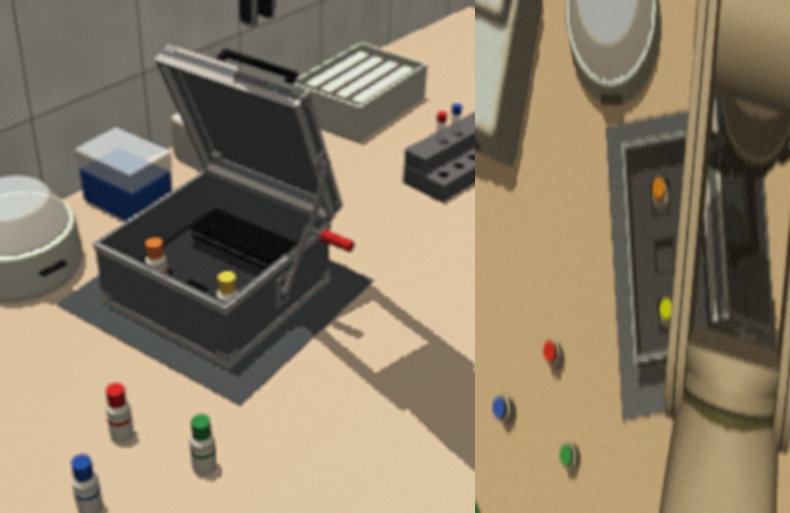

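The lid stands open on its own with the knob past straight. The yellow and orange caps are visible in both views, and the green bottle stands free.

```bash
cat >> h.py <<'E'
def cap(im,h0,h1,box):
    H,S,V=cv2.split(cv2.cvtColor(im,cv2.COLOR_BGR2HSV));m=((H>=h0)&(H<=h1)&(S>110)&(V>45)).astype(np.uint8)
    k=np.zeros_like(m);k[box[1]:box[3],box[0]:box[2]]=1;m*=k
    n,_,st,ce=cv2.connectedComponentsWithStats(m);i=1+np.argmax(st[1:,4]);return ce[i],st[i]
E
python3 - <<'E'
from h import *
s,t=cv2.imread("pics/s5.png"),cv2.imread("pics/t5.png")
D={"green":((45,85),(240,335,275,375),(185,265,215,295)),"orange":((5,17),(220,245,245,275),(210,165,245,195)),"yellow":((22,34),(255,265,285,292),(215,205,240,235))}
for n,(h,bs,bt) in D.items():
    a,sa=cap(s,*h,bs);b,sb=cap(t,*h,bt);P,e=tri(a,b);print(n,a.round(1),sa,b.round(1),sb,P.round(1),round(e,1),"case",(Rc.T@(P-O)).round(1))
    zt={"green":75}.get(n,3+11+75); print("  top@z",onz("top",b,zt-3).round(1),"side@mid",onz("side",a,zt-9).round(1))
E
```

```text
green [255.4 354.4] [251 349   9  12  95] [200.2 278.1] [197 275   8   7  46] [470.7 266.2  65.5] 0.6 case [-246.8 -186.8   62.5]
  top@z [470.8 265.1  72. ] side@mid [470.1 266.3  66. ]Traceback (most recent call last):
  File "<stdin>", line 5, in <module>
  File "h.py", line 43, in cap
    n,_,st,ce=cv2.connectedComponentsWithStats(m);i=1+np.argmax(st[1:,4]);return ce[i],st[i]
                                                      ~~~~~~~~~^^^^^^^^^^
    return _wrapfunc(a, 'argmax', axis=axis, out=out, **kwds)
    return bound(*args, **kwds)
ValueError: attempt to get argmax of an empty sequence
```

Run:
```python
from h import *
s,t=cv2.imread("pics/s5.png"),cv2.imread("pics/t5.png")
D={"orange":((5,17),(220,245,245,275),(250,165,276,195)),"yellow":((22,34),(255,265,285,295),(255,210,280,238))}
for n,(h,bs,bt) in D.items():
    a,sa=cap(s,*h,bs);b,sb=cap(t,*h,bt);P,e=tri(a,b);print(n,a.round(1),sa,b.round(1),sb,P.round(1),round(e,1),"case",(Rc.T@(P-O)).round(1))
    print("  top@z",(Rc.T@(onz("top",b,86)-O)).round(1),"side@mid",(Rc.T@(onz("side",a,80)-O)).round(1))
```

```text
orange [230.8 259.4] [226 254  10  12 100] [262.  179.3] [258 175   9  10  71] [743.  103.8  83.1] 1.2 case [-51.4  62.8  80.1]
  top@z [-51.6  62.6  83. ] side@mid [-48.2  65.3  77. ]
yellow [268.8 277.4] [264 272  10  13  89] [266.6 223.9] [262 220  10   9  71] [620.1  87.9  83.4] 1.2 case [-51.1 -61.1  80.4]
  top@z [-51.4 -61.   83. ] side@mid [-47.6 -58.8  77. ]
```

Emit:
step_arm --rows '[[[-189, -349, 0], 0], [[-189, -349, 0], 0], [[-189, -349, 0], 0], [[-189, -349, 0], 0], [[-189, -349, 0], 0], [[-189, -349, 0], 0], [[-189, -349, 0], 0], [[-189, -349, 0], 0], [[-189, -349, 0], 0], [[-189, -349, 120], 0], [[-189, -349, 200], 0], [[-189, -349, 200], 0]]' --fingers 0.7

```text
time: 15.85
tool_pos: [469.2, 266.2, 183.6]
tcp_rot: [180.0, 0.0, 7.2]
ft_force: [0.6, -0.3, -0.3]
finger_gap: 60.0
grip_force: 0.0
```

Emit:
step_arm --rows '[[[0, 0, 0], 0], [[0, 0, 0], 0], [[0, 0, 0], 0]]'

```text
time: 16.15
tool_pos: [471.5, 267.2, 189.6]
tcp_rot: [-179.9, -0.3, 7.2]
ft_force: [0.2, 0.2, 0.8]
finger_gap: 59.9
grip_force: 0.0
```

Run:
```python
from h import *
c=st();s=snapshot("side")
print("need ty,tx",(-246.8-c[0]).round(1),(-186.8-c[1]).round(1))
for z in (170,190,210):
    for dx in(-37,37): print(z,dx,proj("side",O+Rc@np.array([c[0]+dx,c[1],z-3])).round(0))
a=cv2.resize(s[230:400,180:340],None,fx=3.5,fy=3.5);cv2.imwrite("pics/c6.png",a)
```

```text
t 16.15 world [471.5 267.2 189.6] case [-247.8 -185.9  186.6] yaw 7.21 F [-0.1  0.2  0.8] gap 59.9 0.0
need ty,tx 1.0 -0.9
170 -37 [[238. 328.]]
170 37 [[264. 306.]]
190 -37 [[237. 320.]]
190 37 [[263. 299.]]
210 -37 [[237. 312.]]
210 37 [[263. 291.]]
```

Emit:
step_arm --rows '[[[-0.9, 1, 40], 0], [[-0.9, 1, 80], 0], [[-0.9, 1, 120], 0], [[-0.9, 1, 135], 0], [[-0.9, 1, 135], 0], [[-0.9, 1, 135], 0], [[-0.9, 1, 135], 0]]'

```text
time: 16.9
tool_pos: [471.1, 266.6, 54.2]
tcp_rot: [-179.9, -0.3, 7.2]
ft_force: [0.8, 0.1, 0.2]
finger_gap: 59.4
grip_force: 0.0
```

Run:
```python
from h import *
c=st();s=snapshot("side")
for z in (45,65,85):
    print(z,[((proj("side",O+Rc@np.array([c[0]+dx,c[1],z-3]))[0]+.5-[200,240])*4.2).round(0) for dx in(-37,37)])
a=cv2.resize(s[240:380,200:320],None,fx=4.2,fy=4.2,interpolation=cv2.INTER_CUBIC);a=cv2.convertScaleAbs(a,alpha=1.5,beta=10);cv2.imwrite("pics/c6.png",a)
```

```text
t 16.9 world [471.1 266.6  54.2] case [-247.2 -186.4   51.2] yaw 7.23 F [-0.   0.8  0.2] gap 59.4 0.0
45 [array([185., 558.]), array([283., 467.])]
65 [array([182., 529.]), array([282., 439.])]
85 [array([179., 501.]), array([280., 411.])]
```

View pics/c6.png

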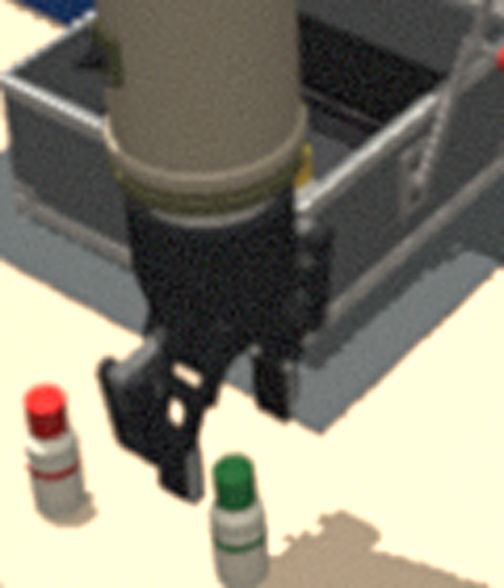

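The near fingertip at (182,498) and the far one at (275,418) put the tips at z≈85 with TCP z 54, so the offset is the same here. The green cap stands centred between them. I'll go down and grip.

Emit:
step_arm --rows '[[[0, 0, 20], 0], [[0, 0, 40], 0], [[0, 0, 51], 0], [[0, 0, 51], 0], [[0, 0, 51], 0]]'

```text
time: 17.45
tool_pos: [469.3, 265.9, 0.9]
tcp_rot: [-180.0, -0.0, 7.2]
ft_force: [-0.1, -1.0, -0.1]
finger_gap: 59.7
grip_force: 0.0
```

Emit:
step_arm --rows '[[[0, 0, 0], 0], [[0, 0, 0], 0], [[0, 0, 0], 0], [[0, 0, 0], 0], [[0, 0, 0], 0], [[0, 0, 0], 0], [[0, 0, 0], 0]]' --fingers 0 --squeeze 25

```text
time: 18.15
tool_pos: [469.6, 266.0, 1.1]
tcp_rot: [-180.0, -0.1, 7.2]
ft_force: [-2.0, -0.3, 5.8]
finger_gap: 27.0
grip_force: 24.7
```

Run:
```python
from h import *
c=st()
```

```text
t 18.15 world [469.6 266.    1.1] case [-246.8 -187.9   -1.9] yaw 7.23 F [ 0.1 -2.   5.8] gap 27.0 24.7
```

Emit:
step_arm --rows '[[[0, 0, -10], 0], [[0, 0, -40], 0], [[0, 0, -80], 0], [[0, 0, -120], 0], [[0, 0, -150], 0], [[45, 50, -150], 0], [[80, 85, -150], 0], [[115, 120, -150], 0], [[150, 157, -150], 0], [[175, 183, -150], 0], [[187.4, 196, -150], 0], [[187.4, 196, -150], 0]]'

```text
time: 19.35
tool_pos: [680.9, 91.6, 149.7]
tcp_rot: [180.0, 0.0, 7.0]
ft_force: [0.4, -0.1, 0.1]
finger_gap: 26.8
grip_force: 24.9
```

Emit:
step_arm --rows '[[[0, 0, 0], 0], [[0, 0, 0], 0], [[0, 0, 0], 0]]'

```text
time: 19.65
tool_pos: [678.5, 95.9, 150.2]
tcp_rot: [-180.0, 0.0, 7.3]
ft_force: [0.9, 0.4, -0.3]
finger_gap: 26.6
grip_force: 24.9
```

Run:
```python
from h import *
c=st();s,t=snapshot("side"),snapshot("top")
z=c[2]+1.9-3 # bottle base case frame
print("base z case",z)
a,sa=cap(s,45,85,(200,180,320,300));P=onz("side",a,c[2]+1.9+65.5);print(a,sa,(Rc.T@(P-O)).round(1))
for n,h,bs in(("orange",(5,17),(220,245,245,275)),("yellow",(22,34),(255,265,285,295))):
    a,sa=cap(s,*h,bs);print(n,a,sa)
```

```text
t 19.65 world [678.5  95.9 150.2] case [-51.7  -2.2 147.2] yaw 7.31 F [-0.3  0.9 -0.3] gap 26.6 24.9
base z case 146.11863430942861
[248.20833333 222.25      ] [246 217   6  11  48] [-46.1  -2.9 211.6]
orange [230.78 259.43] [226 254  10  12 100]
yellow [269.         278.12162162] [265 273   9  12  74]
```

Emit:
step_arm --rows '[[[1, 0.5, 25], 0], [[1, 0.5, 50], 0], [[1, 0.5, 75], 0], [[1, 0.5, 90], 0], [[1, 0.5, 90], 0], [[1, 0.5, 90], 0]]'

```text
time: 20.35
tool_pos: [680.5, 94.6, 60.6]
tcp_rot: [180.0, -0.0, 7.2]
ft_force: [0.0, -0.4, -0.4]
finger_gap: 26.8
grip_force: 24.9
```

Run:
```python
from h import *
for i in range(4):
    c=st();s=snapshot("side")
a,sa=cap(s,45,85,(200,180,320,300));P=onz("side",a,c[2]+1.9+65.5);print(a,sa,(Rc.T@(P-O)).round(1))
```

```text
t 20.35 world [680.5  94.6  60.6] case [-50.1  -0.3  57.6] yaw 7.25 F [ 0.4 -0.  -0.4] gap 26.8 24.9
t 20.4 world [681.3  94.6  61.6] case [-50.    0.4  58.6] yaw 7.24 F [0.7 0.6 0.1] gap 26.6 24.9
t 20.45 world [681.7  94.6  62.1] case [-49.9   0.8  59.1] yaw 7.24 F [-0.  -0.1 -0.4] gap 26.7 24.9
t 20.5 world [681.8  94.5  62.2] case [-49.9   0.9  59.2] yaw 7.24 F [ 0.3  0.5 -0.4] gap 27.0 24.9
[250.375 252.675] [248 248   5  11  40] [-44.3  -0.9 123.6]
```

Emit:
step_arm --rows '[[[-1.4, -0.9, 5], 0], [[-1.4, -0.9, 12], 0], [[-1.4, -0.9, 18], 0], [[-1.4, -0.9, 18], 0], [[-1.4, -0.9, 18], 0], [[-1.4, -0.9, 18], 0]]'

```text
time: 21.15
tool_pos: [679.0, 95.1, 42.0]
tcp_rot: [-180.0, -0.0, 7.2]
ft_force: [0.2, 1.4, -0.4]
finger_gap: 26.5
grip_force: 24.9
```

```bash
python3 -c "from h import *;st()"
```

```text
t 21.15 world [679.   95.1  42. ] case [-50.8  -1.8  39. ] yaw 7.23 F [-1.4  0.4 -0.4] gap 26.5 24.9
```

Emit:
step_arm --rows '[[[0.6, 0, 0], 0], [[0.6, 0, 3], 0], [[0.6, 0, 6], 0], [[0.6, 0, 9], 0], [[0.6, 0, 12], 0], [[0.6, 0, 12], 0], [[0.6, 0, 12], 0]]'

```text
time: 21.85
tool_pos: [679.3, 95.1, 29.7]
tcp_rot: [-180.0, 0.0, 7.2]
ft_force: [0.8, 0.1, -0.4]
finger_gap: 27.0
grip_force: 24.9
```

```bash
python3 -c "from h import *;st()"
```

```text
t 21.85 world [679.3  95.1  29.7] case [-50.8  -1.5  26.7] yaw 7.23 F [ 0.   0.8 -0.4] gap 27.0 24.9
```

Emit:
step_arm --rows '[[[0, 0, 3], 0], [[0, 0, 6], 0], [[0, 0, 9], 0], [[0, 0, 11], 0], [[0, 0, 11], 0], [[0, 0, 11], 0]]'

```text
time: 22.45
tool_pos: [679.4, 95.1, 18.8]
tcp_rot: [-180.0, 0.0, 7.2]
ft_force: [-1.0, -0.1, -0.9]
finger_gap: 27.1
grip_force: 24.9
```

```bash
python3 -c "from h import *;st()"
```

```text
t 22.45 world [679.4  95.1  18.8] case [-50.8  -1.4  15.8] yaw 7.23 F [-0.1 -1.  -0.9] gap 27.1 24.9
```

Emit:
step_arm --rows '[[[0, 0, 1], 0], [[0, 0, 2], 0], [[0, 0, 3], 0], [[0, 0, 3], 0]]'

```text
time: 22.85
tool_pos: [679.3, 95.1, 15.7]
tcp_rot: [-180.0, 0.0, 7.2]
ft_force: [0.5, 0.5, 0.0]
finger_gap: 27.2
grip_force: 24.9
```

Emit:
step_arm --rows '[[[0, 0, 0.5], 0], [[0, 0, 1], 0], [[0, 0, 1], 0]]'

```text
time: 23.15
tool_pos: [679.6, 95.1, 15.2]
tcp_rot: [180.0, -0.0, 7.2]
ft_force: [-0.3, -0.3, 1.6]
finger_gap: 27.0
grip_force: 25.0
```

```bash
python3 -c "from h import *;st()"
```

```text
t 23.15 world [679.6  95.1  15.2] case [-50.8  -1.2  12.2] yaw 7.23 F [ 0.2 -0.4  1.6] gap 27.0 25.0
```

Emit:
step_arm --rows '[[[0, 0, 0], 0], [[0, 0, 0], 0], [[0, 0, 0], 0], [[0, 0, 0], 0], [[0, 0, 0], 0]]' --fingers 0.48

```text
time: 23.65
tool_pos: [679.6, 94.6, 15.1]
tcp_rot: [180.0, -0.0, 7.2]
ft_force: [-0.6, -6.1, 1.6]
finger_gap: 41.0
grip_force: 0.0
```

Emit:
step_arm --rows '[[[0, 0, -5], 0], [[0, 0, -15], 0], [[0, 0, -30], 0], [[0, 0, -60], 0], [[0, 0, -100], 0], [[0, 0, -150], 0], [[0, 0, -180], 0], [[0, 0, -180], 0]]'

```text
time: 24.45
tool_pos: [683.2, 95.9, 204.8]
tcp_rot: [180.0, -0.8, 7.3]
ft_force: [0.9, -0.6, 0.1]
finger_gap: 40.8
grip_force: 0.0
```

Run:
```python
from h import *
st();k=knob();s,t=snapshot("side"),snapshot("top");cv2.imwrite("pics/s7.png",s);cv2.imwrite("pics/t7.png",t)
for n,h,bs in(("green",(45,85),(235,250,270,290)),("orange",(5,17),(220,245,245,275)),("yellow",(22,34),(255,265,285,295))):
    a,sa=cap(s,*h,bs);print(n,a.round(1),sa,(Rc.T@(onz("side",a,83.2)-O)).round(1))
```

```text
t 24.45 world [683.2  95.9 204.8] case [-51.1   2.5 201.8] yaw 7.26 F [0.7 0.9 0.1] gap 40.8 0.0
knob case [  41.3 -164.   134.1] ang 62.4 r 89.3
green [249.9 268.4] [246 264   9  11  79] [-50.8  -1.4  80.2]
orange [230.8 259.4] [226 254  10  12 100] [-51.3  62.   80.2]
yellow [269.  278.5] [265 273  10  12  72] [-53.6 -64.6  80.2]
```

Emit:
step_arm --rows '[[[-60, 0, -10], 0], [[-110, 0, -10], 0], [[-150, 0, -10], 0], [[-175.5, 0, -10], 0], [[-175.5, 0, -10], 0], [[-175.5, 40, -10], 0], [[-175.5, 75, -10], 0], [[-175.5, 92, -10], 0], [[-175.5, 92, -10], 0], [[-175.5, 92, -10], 0], [[-175.5, 92, -10], 0]]'

```text
time: 25.7
tool_pos: [516.8, -17.3, 204.3]
tcp_rot: [-180.0, 0.1, 7.3]
ft_force: [0.5, -0.1, 0.1]
finger_gap: 40.7
grip_force: 0.0
```

```bash
python3 -c "
from h import *
st();knob();st();print(tri((249.9,268.4),(0,0))[1]>0)"
```

```text
t 25.7 world [516.8 -17.3 204.3] case [  40.2 -176.9  201.3] yaw 7.27 F [0.1 0.5 0.1] gap 40.7 0.0
knob case [  40.4 -164.   134.6] ang 63.1 r 89.3
t 25.75 world [516.9 -17.2 204.5] case [  40.1 -176.8  201.5] yaw 7.29 F [ 0.4 -0.6  0.6] gap 40.9 0.0
True
```

Emit:
step_arm --rows '[[[3.5, 0.9, 30], 0], [[3.5, 0.9, 60], 0], [[3.5, 0.9, 80], 0], [[3.5, 0.9, 90], 0], [[3.5, 0.9, 100], 0], [[3.5, 0.9, 107], 0], [[3.5, 0.9, 107], 0], [[3.5, 0.9, 107], 0], [[3.5, 0.9, 107], 0]]'

```text
time: 26.65
tool_pos: [521.2, -18.8, 98.9]
tcp_rot: [180.0, -0.1, 7.2]
ft_force: [0.1, 0.3, 0.5]
finger_gap: 41.1
grip_force: 0.0
```

```bash
python3 -c "
from h import *
st()"
```

```text
t 26.65 world [521.2 -18.8  98.9] case [  42.3 -172.7   95.9] yaw 7.22 F [-0.3  0.2  0.5] gap 41.1 0.0
```

Emit:
step_arm --rows '[[[0, 0, 0], 0], [[0, 0, 0], 0], [[0, 0, 0], 0], [[0, 0, 0], 0], [[0, 0, 0], 0], [[0, 0, 0], 0]]' --fingers 0 --squeeze 30

```text
time: 27.25
tool_pos: [520.9, -19.3, 98.4]
tcp_rot: [179.9, -0.0, 7.2]
ft_force: [-1.0, -5.5, 3.8]
finger_gap: 14.7
grip_force: 30.8
```

```bash
python3 -c "
from h import *
st()"
```

```text
t 27.25 world [520.9 -19.3  98.4] case [  42.7 -173.1   95.4] yaw 7.21 F [ 5.4 -1.7  3.8] gap 14.7 30.8
```

Emit:
step_arm --rows '[[[0, -2.5, -1.5], 0], [[0, -5.3, -2.8], 0], [[0, -8, -4.1], 0], [[0, -10.8, -5.2], 0], [[0, -13.6, -6.3], 0], [[0, -13.6, -6.3], 0]]'

```text
time: 27.85
tool_pos: [519.1, -5.4, 105.0]
tcp_rot: [180.0, -0.0, 7.2]
ft_force: [-1.9, -4.1, 5.8]
finger_gap: 14.5
grip_force: 31.0
```

```bash
python3 -c "
from h import *
st();knob()"
```

```text
t 27.85 world [519.1  -5.4 105. ] case [  28.7 -173.1  102. ] yaw 7.23 F [ 3.8 -2.4  5.8] gap 14.5 31.0
knob case [   4.3 -164.   159. ] ang 87.6 r 104.1
```

Emit:
step_arm --rows '[[[0, -2, -1.5], 0], [[0, -4.2, -2.4], 0], [[0, -8.4, -3.6], 0], [[0, -12.8, -4.6], 0], [[0, -17.3, -5.4], 0], [[0, -21.9, -5.9], 0], [[0, -26.4, -6.1], 0], [[0, -26.4, -6.1], 0]]'

```text
time: 28.7
tool_pos: [515.3, 22.3, 110.3]
tcp_rot: [-179.9, 0.0, 7.3]
ft_force: [0.5, 2.4, 3.7]
finger_gap: 14.7
grip_force: 30.7
```

```bash
python3 -c "
from h import *
st()"
```

```text
t 28.7 world [515.3  22.3 110.3] case [   0.8 -173.4  107.3] yaw 7.28 F [-2.3  0.8  3.7] gap 14.7 30.7
```

Emit:
step_arm --rows '[[[0, -4.5, -0.6], 0], [[0, -9, -0.4], 0], [[0, -13.5, 0], 0], [[0, -17.9, 0.7], 0], [[0, -22.4, 1.6], 0], [[0, -26.8, 2.8], 0], [[0, -31.1, 4.1], 0], [[0, -35.4, 5.7], 0], [[0, -35.4, 5.7], 0]]'

```text
time: 29.6
tool_pos: [510.4, 57.1, 103.8]
tcp_rot: [-179.9, 0.1, 7.3]
ft_force: [4.8, 3.7, -7.6]
finger_gap: 14.6
grip_force: 29.9
```

```bash
python3 -c "
from h import *
st();cv2.imwrite('pics/s8.png',snapshot('side'))"
```

```text
t 29.6 world [510.4  57.1 103.8] case [ -34.4 -173.8  100.8] yaw 7.26 F [-3.1  5.2 -7.6] gap 14.6 29.9
```

Emit:
step_arm --rows '[[[0.5, -2, 1.6], 0], [[0.8, -3.7, 2.6], 0], [[0.8, -7.7, 4.6], 0], [[0.8, -11.6, 6.8], 0], [[0.8, -15.4, 9.2], 0], [[0.8, -19, 11.8], 0], [[0.8, -22.5, 14.6], 0], [[0.8, -25.8, 17.5], 0], [[0.8, -25.8, 17.5], 0]]'

```text
time: 30.55
tool_pos: [507.1, 83.2, 85.8]
tcp_rot: [-179.9, 0.2, 7.3]
ft_force: [-0.8, 8.4, -5.6]
finger_gap: 14.4
grip_force: 30.2
```

```bash
python3 -c "
from h import *
st()"
```

```text
t 30.55 world [507.1  83.2  85.8] case [ -60.7 -173.9   82.8] yaw 7.27 F [-8.4  0.3 -5.6] gap 14.4 30.2
```

Emit:
step_arm --rows '[[[0, -1.6, 1.6], 0], [[0, -3.2, 3.2], 0], [[0, -6.2, 6.5], 0], [[0, -9.1, 10], 0], [[0, -11.7, 13.6], 0], [[0, -14.2, 17.3], 0], [[0, -16.5, 21.2], 0], [[0, -16.5, 21.2], 0]]'

```text
time: 31.35
tool_pos: [504.8, 99.1, 63.9]
tcp_rot: [-179.9, 0.2, 7.3]
ft_force: [1.7, 7.1, -10.0]
finger_gap: 14.6
grip_force: 29.8
```

```bash
python3 -c "
from h import *
st();s=snapshot('side');cv2.imwrite('pics/s9.png',s);cv2.imwrite('pics/c9.png',cv2.resize(s[190:370,170:370],None,fx=3.3,fy=3.3))"
```

```text
t 31.35 world [504.8  99.1  63.9] case [ -76.7 -174.1   60.9] yaw 7.26 F [ -6.9   2.6 -10. ] gap 14.6 29.8
```

Emit:
step_arm --rows '[[[0, -1.1, 2], 0], [[0, -2.1, 4], 0], [[0, -3.1, 6], 0], [[0, -4, 8.1], 0], [[0, -4.8, 10.2], 0], [[0, -4.8, 10.2], 0]]'

```text
time: 32.0
tool_pos: [504.5, 103.5, 54.1]
tcp_rot: [-180.0, 0.2, 7.2]
ft_force: [0.3, 6.0, -9.6]
finger_gap: 14.7
grip_force: 29.7
```

```bash
python3 -c "
from h import *
st()"
```

```text
t 32.0 world [504.5 103.5  54.1] case [ -81.1 -173.9   51.1] yaw 7.24 F [-5.9  1.  -9.6] gap 14.7 29.7
```

Emit:
step_arm --rows '[[[0, -0.4, 1], 0], [[0, -0.8, 2], 0], [[0, -0.8, 2], 0]]'

```text
time: 32.3
tool_pos: [505.1, 103.9, 53.4]
tcp_rot: [-180.0, 0.1, 7.2]
ft_force: [-3.9, 4.9, -3.5]
finger_gap: 14.4
grip_force: 30.2
```

```bash
python3 -c "
from h import *
st()"
```

```text
t 32.3 world [505.1 103.9  53.4] case [ -81.5 -173.2   50.4] yaw 7.23 F [-5.3 -3.2 -3.5] gap 14.4 30.2
```

Emit:
step_arm --rows '[[[0, -0.3, 1], 0], [[0, -0.3, 1], 0], [[0, -0.3, 1], 0]]'

```text
time: 32.6
tool_pos: [505.2, 104.1, 53.0]
tcp_rot: [-180.0, 0.1, 7.2]
ft_force: [-5.6, 3.0, 1.3]
finger_gap: 14.7
grip_force: 30.6
```

Run:
```python
from h import *
st();s=snapshot('side');cv2.imwrite('pics/s10.png',s)
b=cv2.imread("pics/side0.png")
# lid-corner region compare to the start picture
x0,y0,x1,y1=185,205,335,330
d=cv2.absdiff(cv2.GaussianBlur(s,(3,3),0),cv2.GaussianBlur(b,(3,3),0)).max(2)[y0:y1,x0:x1];print((d>40).sum())
cv2.imwrite('pics/c10.png',cv2.resize(np.hstack([s[190:340,180:345],b[190:340,180:345]]),None,fx=2.4,fy=2.4,interpolation=cv2.INTER_CUBIC))
```

```text
t 32.6 world [505.2 104.1  53. ] case [ -81.7 -173.1   50. ] yaw 7.22 F [-3.7 -5.1  1.3] gap 14.7 30.6
2498
```

View pics/c10.png

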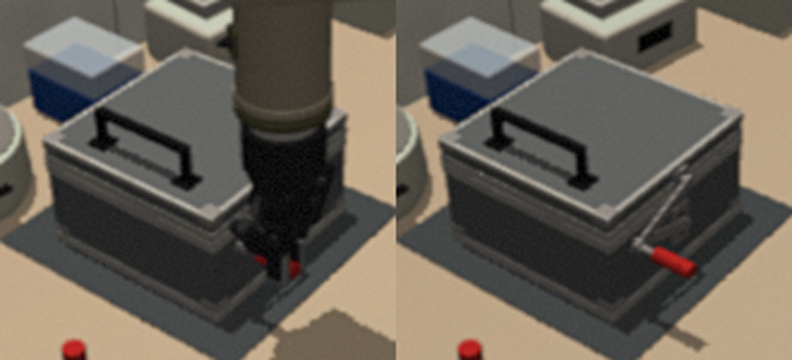

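The lid looks shut and matches the start picture, so I'll release the knob.

Emit:
step_arm --rows '[[[-0.8, -0.5, 0.3], 0], [[-0.8, -0.5, 0.3], 0]]'

```text
time: 32.85
tool_pos: [505.2, 104.1, 52.9]
tcp_rot: [180.0, -0.0, 7.2]
ft_force: [-3.3, 1.2, -0.1]
finger_gap: 14.3
grip_force: 30.5
```

Emit:
step_arm --rows '[[[0, 0, 0], 0], [[0, 0, 0], 0], [[0, 0, 0], 0], [[0, 0, 0], 0], [[0, 0, 0], 0]]' --fingers 0.5

```text
time: 33.35
tool_pos: [505.0, 104.4, 52.5]
tcp_rot: [180.0, -0.0, 7.2]
ft_force: [-0.8, -0.5, 0.3]
finger_gap: 42.6
grip_force: 0.0
```

Emit:
step_arm --rows '[[[0, 0, -10], 0], [[0, 0, -30], 0], [[0, 0, -60], 0], [[0, 0, -100], 0], [[0, 0, -150], 0], [[0, 0, -170], 0], [[0, 0, -170], 0], [[0, 0, -170], 0]]'

```text
time: 34.15
tool_pos: [505.1, 104.5, 223.0]
tcp_rot: [-180.0, -0.1, 7.2]
ft_force: [0.3, 0.9, -0.9]
finger_gap: 42.6
grip_force: 0.0
```

Run:
```python
from h import *
st();knob();s=snapshot("side");b=cv2.imread("pics/side0.png")
g=lambda i:cv2.cvtColor(i,cv2.COLOR_BGR2GRAY).astype(np.float32)
for nm,(x0,y0,x1,y1) in {"handle":(212,228,272,275),"frontcorner":(190,240,225,290),"corner2":(250,262,285,320)}.items():
    print(nm,cv2.phaseCorrelate(g(b[y0:y1,x0:x1]),g(s[y0:y1,x0:x1])))
dz=proj("side",[O+Rc@np.array([-80,0,168.]),O+Rc@np.array([-80,0,171.])]);print(dz)
```

```text
t 34.15 world [505.1 104.5 223. ] case [ -82.1 -173.1  220. ] yaw 7.23 F [-0.8  0.4 -0.9] gap 42.6 0.0
knob case [ -81.1 -164.    86.5] ang 158.8 r 87.0
handle ((0.05093859629240427, -0.02358104929932736), 1.028228230939971)
frontcorner ((0.08107996082853575, 0.08676507231792385), 1.0339879825380114)
corner2 ((-0.030750755153146514, -0.05244199087647772), 1.0192584028950444)
[[238.70171152 244.10770523]
 [238.60557074 243.03830573]]
```

```bash
python3 -c "
from bench import r
print(r.hand_in())"
```

```text
the job is handed in; nothing more can be done
None
```

I put the green-capped bottle in the middle pocket, lowered the lid until it was fully shut and handed the job in at about 34 s; the knob and handle match the start picture, but the hand-in returned no verdict.

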